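# Clamp the glued sign letter with the ratchet clamp, then release it

## Robot

A 6-joint arm with a two-finger parallel gripper is mounted at the origin on a cart in front of the work surface, level with it; the furniture and walls round the work are solid. World frame = base frame: x ahead of the robot, y to its left, z up, the work surface at z = 0. Lengths are in m, angles in rad, forces in N, time in s.
With the tool pointing down it reaches from about 0.275 to 0.825 m from the base axis. Payload 5.2 kg.
Tool frame: the origin (TCP) lies midway between the tips of the shut fingers; the grasp point (between the pads) lies 19 mm behind it; z points along the fingers, y is the direction in which the jaws open and shut (so a half turn about z gives the same grasp; the last joint's range is limited). The gripper opens to 93 mm and grips with 3 to 60 N. Pads are 15 mm wide; open, the fingers measure 128 mm over their backs; the gripper's body (75 mm by 188 mm) begins 65 mm behind the grasp point.
Start: joints at [-1.542, 0.259, 1.535, -0, 1.348, -0.203], TCP at [0.126, -0.535, 0.219] pointing down, gripper open.
Joint ranges: [-3.14, 3.14], [-0.91, 2.08], [0.19, 2.58], [-1.22, 4.36], [0.22, 2.71], [-3.12, 3.12]. Speed limits (rad/s): [2.57, 2.57, 3.14, 3.14, 3.14, 3.14].

## Interface

Orientations are given as a unit quaternion [w, x, y, z].
In Python, from cell import r, optics, hand_in gives the robot as it stands. The module is installed in compiled form; this text tells all that it offers.
- The arm moves only by the shell command python3 -m jog 'ROWS' [OPENING]. ROWS is JSON, a list of rows, each a list of 4 numbers: the shift along the tool's x, y, z in mm, then the turn about the tool's z in degrees. A call has exactly 5 rows; each row shifts and turns the pose as measured when the row begins, along the tool's axes as they then stand; what a row does not reach is not made up. A row lasts 1/10 s, in which the tool goes at most 50 mm and 8.59 degrees, less where a joint would pass 70% of its speed; a pose out of reach is approached as far as the arm can. A call with a gripper value outside its range is refused whole. OPENING is the opening, from 0 (shut) to 1 (fully open), set as the call begins (- or left out, the last holds). The fingers move at their own pace and stop on an object; the grip force is fixed at half the most. Time passes only in rows, so rows that do not move let the fingers close, or fill a call up. It gives the time, the measured TCP pose, the force and the opening at its end, in the units of the state.
- r.sense(): the state, without advancing time (a new reading comes with each control period).
- optics.camera(name): name is "scene" or "top" or "wrist"; returns a dict with "image" (420x560x3 uint8, red, green, blue), "depth" (420x560 float32, m along the optical axis (not along the pixel's ray), 0 where there is no reading), "mtx" (3x3 intrinsics, pixels), "k1" (the pictures are not rectified: a ray, as slopes to the right and down, at radius r is drawn at 1 + k1 r^2 times it, then the intrinsics apply), "world_from_camera" (4x4, takes a point from camera to world coordinates); the wrist camera has in their place "mount" (4x4, takes a point from camera to tool coordinates, whose origin is the TCP and whose axes are the flange's). Camera axes: x right, y up, looking along -z (the intrinsics and any distortion apply to the point x, -y, -z); pixel columns grow to the right and rows downward; lengths in m; the calibration is good to about 2 mm. A picture is of the moment at which its call begins: read the wrist's pose just before it.
- hand_in(): hands the job in, once; it reports no verdict.
The state is a dict: "time_s": time; "joint_pos": joint angles; "dq": joint speeds; "effort": joint torques, N m; "tool_pos": TCP position; "tool_rot": TCP orientation; "wrist_force": force on the tool from outside, world axes, zero at the start; "wrist_torque": the same for the moment, N m; "finger_gap": finger opening in m.
Only numpy, scipy, OpenCV 4.12 (cv2) and the standard library are available. Lean on these libraries where they do the work, as an engineer would, in place of code of your own. Each camera call takes 0.05 s, during which the arm holds its last target.

## Task

The white letter lying between the jaws of the ratchet clamp has fresh instant glue on a crack. Squeeze the clamp's two handles fully together until the ratchet locks, let go and leave the letter clamped by the ratchet alone for three seconds without touching the clamp, then press the red thumb plate down so that the clamp springs fully open, and leave the letter lying on its rest.

Things in the scene. Friction and masses are not known exactly. Their poses are not given: they have to be found in the camera images.
- glue_clamp: Steel ratchet clamp like a big locking forceps lying flat on a grey base plate 100x64 mm. Origin: table top under the scissor pivot; x to the jaws, y left, z up. The two handles run to -x, either side of the x axis. Squeeze along y at x=-55 mm, z=46 mm. Behind that: ratchet at x=-95 mm (top z=55), then at x=-122 mm a black ring (left) and a red thumb plate (right). Highest point 63 mm.
- thumb_plate (a point): Centre of the upper face of the smooth red thumb plate, 34x34 mm, z = 52 mm, on the rear end of the right (-y) handle; moves with it. It springs straight down when pressed from above (1 to 4 N): the ratchet lets go after about 8 mm; stop at about 14 mm. As the clamp then springs open, the plate also swings about 16 mm outwards.
- letter_centre (a point): Centre of the loose white H-shaped sign letter (32x27x9 mm, 15 g) lying flat on the rubber rest between the jaws, 42 mm ahead of the pivot, underside at z = 41 mm.
- handle (a joint): Closing angle of each handle; both always close equally: 0 = sprung open, 0.135 rad = squeezed to the stop. Ratchet locks near 0.09 (first tooth) and 0.12 (second). At x=-55 mm the handles are bars 8 mm thick, z=40 to 52 mm, free beneath, 51 mm over the outer faces open, 36 mm shut. Squeezing takes up to about 20 N on each handle.

How it is judged:
By the outcome, as a careful person would: the job done as asked, in the order asked, and still so for the second after the job is handed in, with the robot touching nothing.
It also fails if it takes over 45 s, if anything falls off the work surface, if the arm or the gripper's body presses on something with over 40 N, if the wrist force passes 120 N, or if a joint passes its speed limit or range.

## Working session

There is one attempt and no reset: what is moved stays moved. The work goes in short steps, Python scripts to look and compute and a shell command to move; the robot and the scene stay as the last step left them, time stands still between calls to the robot, and variables do not carry over. Pictures are saved under pics/ and viewed, and the job is handed in when it is done.

```bash
mkdir -p pics
python3 - <<'E'
from cell import r,optics
import cv2,numpy as np
s=r.sense();print({k:np.round(v,3).tolist() for k,v in s.items()})
for n in("top","scene"):
    c=optics.camera(n);cv2.imwrite(f"pics/{n}0.png",c["image"][:,:,::-1]);print(n,c["mtx"].tolist(),c["k1"],np.round(c["world_from_camera"],3).tolist())
E
```

```text
{'time_s': 0.0, 'joint_pos': [-1.542, 0.259, 1.536, 0.0, 1.348, -0.203], 'dq': [-0.001, 0.002, 0.002, -0.001, -0.0, 0.002], 'effort': [0.0, -43.731, -28.401, 0.072, 0.042, -0.0], 'tool_pos': [0.126, -0.535, 0.218], 'tool_rot': [-0.001, 0.993, 0.116, 0.0], 'wrist_force': [0.081, -0.918, 0.049], 'wrist_torque': [0.02, 0.033, 0.003], 'finger_gap': 0.093}
top [[511.1949495630908, 0.0, 276.71789006574744], [0.0, 511.1949495630908, 203.55469637719983], [0.0, 0.0, 1.0]] -0.03573570512903403 [[0.003, 0.979, -0.204, 0.337], [-1.0, 0.002, -0.003, -0.044], [-0.003, 0.204, 0.979, 0.884], [0.0, 0.0, 0.0, 1.0]]
scene [[449.53844800413583, 0.0, 276.6330067138897], [0.0, 449.53844800413583, 208.63523402166345], [0.0, 0.0, 1.0]] -0.07419133122886269 [[-0.87, 0.296, -0.394, 0.181], [-0.493, -0.512, 0.703, 0.535], [0.006, 0.806, 0.592, 0.573], [0.0, 0.0, 0.0, 1.0]]
```

View pics/top0.png

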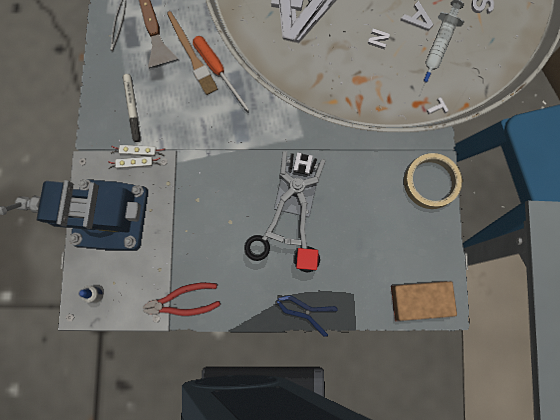

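View pics/scene0.png

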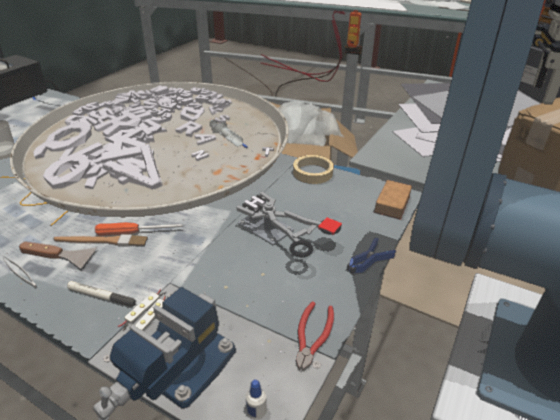

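The top view shows the letter H at about (303,163), the pivot at (298,186), the red plate at (307,259) and the ring at (257,247). Next I'll measure these in world coordinates.

```bash
cat > h.py <<'E'
import cv2,numpy as np
from cell import r,optics
from scipy.spatial.transform import Rotation as R
def W(c,s=None):
    if "world_from_camera" in c: return np.array(c["world_from_camera"])
    q=s["tool_rot"];T=np.eye(4);T[:3,:3]=R.from_quat([q[1],q[2],q[3],q[0]]).as_matrix();T[:3,3]=s["tool_pos"]
    return T@np.array(c["mount"])
def ray(c,T,uv):
    p=cv2.undistortPoints(np.array([[uv]],float),np.array(c["mtx"]),np.array([c["k1"],0,0,0,0.]))[0,0]
    return T[:3,3],T[:3,:3]@np.array([p[0],-p[1],-1])
def onz(c,T,uv,z):
    o,d=ray(c,T,uv);return o+d*(z-o[2])/d[2]
def dep(c,T,uv):
    o,d=ray(c,T,uv);return o+d*c["depth"][int(uv[1]),int(uv[0])]
def blob(m):
    n,l,st,ce=cv2.connectedComponentsWithStats(m.astype(np.uint8));i=1+np.argmax(st[1:,4]);return ce[i],st[i],l==i
def red(im):
    i=im.astype(int);return (i[...,0]>150)&(i[...,1]<70)&(i[...,2]<70)
E
python3 - <<'E'
from h import *
c=optics.camera("top");T=W(c);im=c["image"].astype(int)
m=red(im);m[:, :280]=0;m[:, 340:]=0;m[:230]=0
uv,st,_=blob(m);print("red",uv,st,onz(c,T,uv,.052),dep(c,T,uv))
m=(im.min(2)>195);m[:145]=0;m[182:]=0;m[:,:280]=0;m[:,325:]=0
uv,st,_=blob(m);print("H",uv,st,onz(c,T,uv,.050),dep(c,T,uv))
m=(im.max(2)<50);m[:230]=0;m[265:]=0;m[:,:240]=0;m[:,275:]=0
uv,st,_=blob(m);print("ring",uv,st,onz(c,T,uv,.052))
print("piv",dep(c,T,(298,186)),onz(c,T,(298,186),.06))
cv2.imwrite("pics/t1.png",cv2.resize(c["image"][140:280,230:370,::-1],None,fx=4,fy=4,interpolation=2))
E
```

```text
red [306.86716792 258.6566416 ] [297 248  21  22 399] [ 0.41866687 -0.09084298  0.052     ] [ 0.41855247 -0.09077798  0.05316516]
H [300.         163.75862069] [294 160  13  10  29] [ 0.5795303 -0.0807334  0.05     ] [ 0.58001608 -0.08080613  0.04832926]
ring [256.51401869 247.86604361] [245 235  25  26 321] [ 0.43606974 -0.00870954  0.052     ]
piv [ 0.5378441  -0.07666562  0.06184189] [ 0.53829399 -0.07673786  0.06      ]
```

View pics/t1.png

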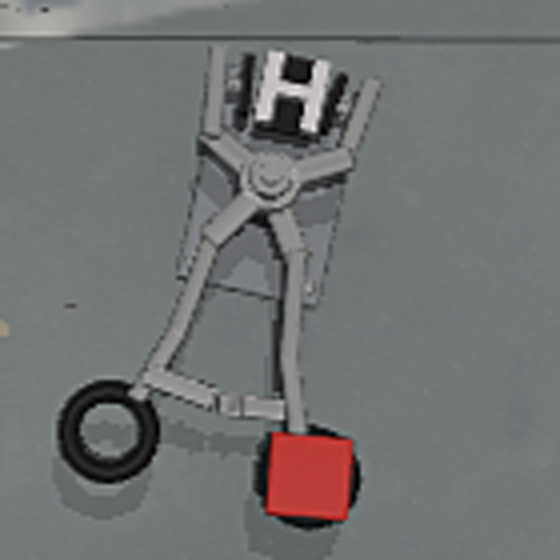

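The axis heading comes out near -13° from three features (ring/plate line, pivot–plate midpoint, pivot–H). The squeeze point is near (0.487,-0.064). I'll move above it and check again with the wrist camera.

```bash
python3 -m jog '[[38,-31,0,0],[38,-31,0,0],[38,-31,0,0],[38,-31,0,0],[38,-31,0,0]]' 1; python3 -m jog '[[38,-31,0,0],[38,-31,0,0],[38,-31,0,0],[38,-31,0,0],[38,-31,0,0]]'
```

```text
time_s: 0.65
tool_pos: [0.2757, -0.3398, 0.2154]
tool_rot: [-0.002, 0.994, 0.11, -0.0]
wrist_force: [0.7, -0.6, 0.5]
finger_gap: 0.0935
time_s: 1.15
tool_pos: [0.4282, -0.1415, 0.2158]
tool_rot: [-0.001, 0.994, 0.109, 0.0]
wrist_force: [0.8, -0.5, 0.7]
finger_gap: 0.0929
```

```bash
python3 -m jog '[[38,-32,0,0],[37,-31,0,0],[0,0,0,8.5],[0,0,0,8.5],[0,0,0,8.5]]'
python3 - <<'E'
from h import *
s=r.sense();c=optics.camera("wrist");T=W(c,s);print(s["tool_pos"],s["tool_rot"],s["joint_pos"])
m=red(c["image"])
try:
  uv,st,_=blob(m);print(uv,st,onz(c,T,uv,.052),dep(c,T,uv))
except Exception as e: print(e)
cv2.imwrite("pics/w1.png",c["image"][...,::-1])
np.savez("w1.npz",d=c["depth"],mtx=c["mtx"],k1=c["k1"],T=T)
E
```

```text
time_s: 1.65
tool_pos: [0.4911, -0.0533, 0.2149]
tool_rot: [-0.002, 0.994, -0.114, -0.0]
wrist_force: [-0.1, 0.3, -0.6]
finger_gap: 0.093
[ 0.49105735 -0.05326524  0.21488512] [-2.14773973e-03  9.93523675e-01 -1.13603975e-01 -4.80927750e-04] [-0.33732397  0.16071104  1.66959995  0.00411118  1.31317365  1.46012122]
[343.61538462 253.17751479] [322 235  32  32 169] [ 0.41727722 -0.10072602  0.052     ] [ 0.41715707 -0.10075037  0.05172667]
```

View pics/w1.png

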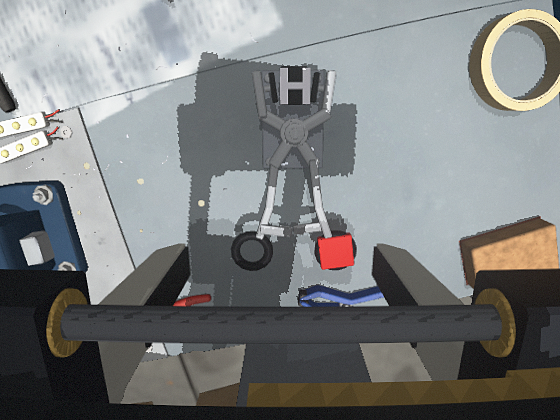

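The wrist view shows the clamp nearly aligned with the image: H at about (295,86), pivot (295,132), red plate (337,252) and ring (251,252).

Run:
```python
from h import *
z=np.load("w1.npz");c=dict(depth=z["d"],mtx=z["mtx"],k1=float(z["k1"]));T=z["T"]
im=cv2.imread("pics/w1.png")[...,::-1].astype(int)
m=(im[...,0]>90)&(im[...,1]<.45*im[...,0]);m[280:]=0;m[:220]=0
uv,st,_=blob(m);print("red",uv,st)
P={}
for n,uv,h in(("red",uv,.052),("ring",(251.5,251.5),.052),("piv",(294.5,132),.062),("H",(295,86),.050)):
    P[n]=onz(c,T,uv,h);print(n,P[n].round(4),dep(c,T,uv).round(4))
a=lambda v:np.degrees(np.arctan2(v[1],v[0]))
print(a(P["H"]-P["piv"]),a(P["piv"]-(P["red"]+P["ring"])/2),a(P["ring"]-P["red"])-90)
print(np.linalg.norm(P["H"]-P["piv"]),np.linalg.norm(P["piv"]-(P["red"]+P["ring"])/2))
# handle bars at x=-55: scan depth along
for v in(185,190,195,200):
    print(v,[(u,round(dep(c,T,(u,v))[2]*1e3)) for u in range(258,332,2)])
```

```text
red [335.76380952 251.53142857] [ 317  234   37   35 1050]
red [ 0.4208 -0.0934  0.052 ] [ 0.4211 -0.0934  0.0527]
ring [ 0.4397 -0.0119  0.052 ] [ 0.4199 -0.0023 -0.0011]
piv [ 0.544  -0.0785  0.062 ] [ 0.5441 -0.0784  0.0632]
H [ 0.5826 -0.088   0.05  ] [ 0.5826 -0.088   0.0498]
-13.813170664830105 -12.768392586722591 -13.042383693125004
0.04155375605205656 0.11707447306271032
185 [(258, 0), (260, -1), (262, 1), (264, -1), (266, -1), (268, 51), (270, 51), (272, 52), (274, 52), (276, -2), (278, 0), (280, -1), (282, 2), (284, 0), (286, -1), (288, -1), (290, 0), (292, 0), (294, 0), (296, -2), (298, -2), (300, -2), (302, 0), (304, -1), (306, 0), (308, 0), (310, -1), (312, 50), (314, 51), (316, 51), (318, 51), (320, -1), (322, -1), (324, -1), (326, 0), (328, -1), (330, 0)]
190 [(258, 0), (260, -1), (262, -1), (264, 0), (266, 0), (268, 49), (270, 51), (272, 52), (274, 51), (276, 1), (278, 0), (280, 0), (282, -2), (284, -1), (286, -2), (288, 1), (290, 0), (292, 0), (294, 1), (296, -1), (298, 0), (300, -1), (302, -1), (304, -2), (306, 0), (308, 0), (310, 0), (312, 49), (314, 51), (316, 52)
[... 175 characters left out ...]
), (276, -2), (278, 0), (280, -1), (282, -1), (284, -2), (286, -1), (288, 0), (290, -1), (292, -1), (294, -1), (296, 0), (298, -1), (300, 1), (302, -1), (304, 0), (306, 0), (308, 1), (310, -1), (312, 0), (314, 51), (316, 50), (318, 52), (320, 51), (322, -1), (324, -2), (326, 0), (328, -1), (330, 0)]
200 [(258, 0), (260, -1), (262, -1), (264, 0), (266, 51), (268, 51), (270, 50), (272, 50), (274, 0), (276, 0), (278, -1), (280, -1), (282, -1), (284, -2), (286, 1), (288, -1), (290, -1), (292, -2), (294, 0), (296, 1), (298, -1), (300, -1), (302, -1), (304, 1), (306, -1), (308, -1), (310, 0), (312, 0), (314, 49), (316, 51), (318, 51), (320, 51), (322, 0), (324, -1), (326, 0), (328, -1), (330, -1)]
```

Headings and heights agree (-13°, plate 52 mm, pivot–H 42 mm). I'll descend around the handles.

```bash
python3 -m jog '[[0,12,25,0],[0,0,35,0],[0,0,35,0],[0,0,20,0],[0,0,0,0]]'
```

```text
time_s: 2.2
tool_pos: [0.4888, -0.0655, 0.0972]
tool_rot: [-0.002, 0.994, -0.111, 0.001]
wrist_force: [0.4, 0.8, -0.1]
finger_gap: 0.093
```

```bash
python3 -m jog '[[0,0,25,0],[0,0,25,0],[0,0,15,0],[0,0,5,0],[0,0,0,0]]'
```

```text
time_s: 2.7
tool_pos: [0.4924, -0.0673, 0.0296]
tool_rot: [-0.001, 0.994, -0.107, 0.004]
wrist_force: [-0.2, 0.0, 0.4]
finger_gap: 0.0929
```

```bash
python3 -m jog '[[-4,-1,3,0.8],[0,0,0,0],[0,0,0,0],[0,0,0,0],[0,0,0,0]]'
python3 - <<'E'
from h import *
s=r.sense();c=optics.camera("wrist");cv2.imwrite("pics/w2.png",c["image"][...,::-1])
c=optics.camera("scene");cv2.imwrite("pics/s2.png",cv2.resize(c["image"][150:300,180:380,::-1],None,fx=4,fy=4))
E
```

```text
time_s: 3.2
tool_pos: [0.4912, -0.0663, 0.0303]
tool_rot: [-0.0, 0.994, -0.113, 0.007]
wrist_force: [-0.2, -0.0, -0.3]
finger_gap: 0.0925
```

View pics/w2.png

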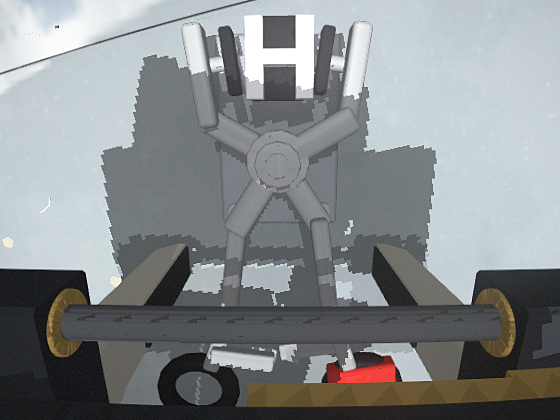

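View pics/s2.png

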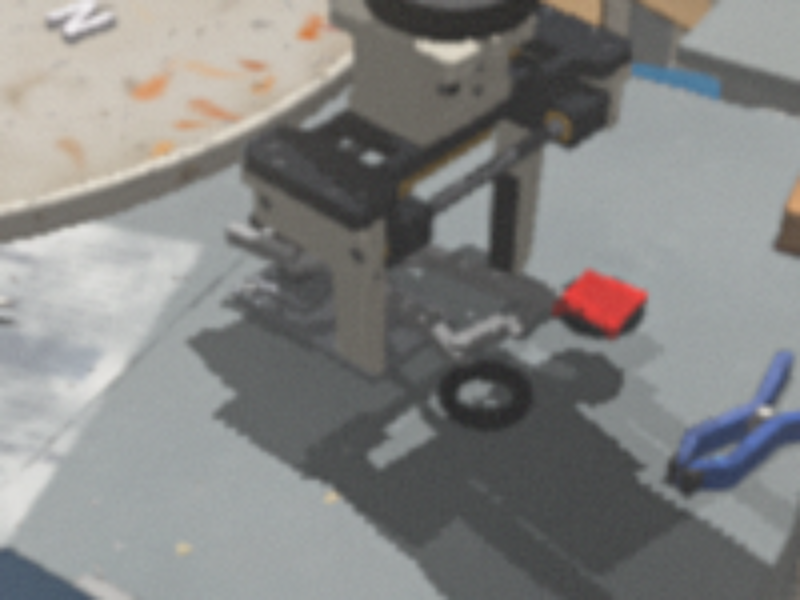

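The fingers straddle both handles with the bars inside (wrist view: bars at u≈233 and 325, fingers at 150 and 415). I'll nudge down and back, then squeeze.

```bash
python3 -m jog '[[-4,0,6,0],[0,0,2,0],[0,0,0,0],[0,0,0,0],[0,0,0,0]]' 0.6;  python3 -m jog '[[0,0,0,0],[0,0,0,0],[0,0,0,0],[0,0,0,0],[0,0,0,0]]' 0
```

```text
time_s: 3.8
tool_pos: [0.4865, -0.0651, 0.021]
tool_rot: [-0.0, 0.994, -0.113, 0.007]
wrist_force: [-0.2, -0.6, -1.2]
finger_gap: 0.0584
time_s: 4.3
tool_pos: [0.4838, -0.0636, 0.0208]
tool_rot: [-0.001, 0.994, -0.113, 0.004]
wrist_force: [-2.5, 1.7, 1.1]
finger_gap: 0.0348
```

```bash
python3 -m jog '[[0,0,0,0],[0,0,0,0],[0,0,0,0],[0,0,0,0],[0,0,0,0]]'
python3 - <<'E'
from h import *
c=optics.camera("wrist");cv2.imwrite("pics/w3.png",c["image"][...,::-1])
E
```

```text
time_s: 4.8
tool_pos: [0.4838, -0.0636, 0.0208]
tool_rot: [-0.001, 0.994, -0.113, 0.004]
wrist_force: [-2.2, 1.4, 2.7]
finger_gap: 0.0351
```

View pics/w3.png

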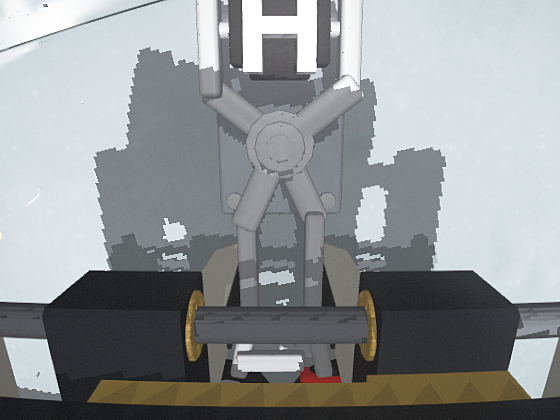

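The handles are squeezed to the stop (gap 35 mm) with both jaw pads on the H. Now I'll let go and retreat straight up.

```bash
python3 -m jog '[[0,0,0,0],[0,0,0,0],[0,0,0,0],[0,0,0,0],[0,0,0,0]]' 1; python3 -m jog '[[0,0,-15,0],[0,0,-30,0],[0,0,-40,0],[0,0,-40,0],[0,0,-10,0]]';python3 - <<'E'
from h import *
s=r.sense();c=optics.camera("wrist");T=W(c,s);cv2.imwrite("pics/w4.png",c["image"][...,::-1])
im=c["image"].astype(int);m=(im[...,0]>90)&(im[...,1]<.45*im[...,0])
uv,st,_=blob(m);print("red",uv,st,onz(c,T,uv,.052),dep(c,T,uv))
c=optics.camera("top");T=W(c);im=c["image"].astype(int)
cv2.imwrite("pics/t4.png",cv2.resize(c["image"][140:280,230:370,::-1],None,fx=4,fy=4,interpolation=2))
m=red(im);m[:, :270]=0;m[:, 340:]=0;m[:230]=0;m[275:]=0
if m.any(): uv,st,_=blob(m);print("red",uv,st,onz(c,T,uv,.052),dep(c,T,uv))
E
```

```text
time_s: 5.35
tool_pos: [0.4861, -0.0648, 0.0211]
tool_rot: [-0.0, 0.994, -0.113, 0.006]
wrist_force: [-0.0, 0.1, 0.2]
finger_gap: 0.0704
time_s: 5.85
tool_pos: [0.4827, -0.0644, 0.1582]
tool_rot: [-0.001, 0.994, -0.114, 0.003]
wrist_force: [0.5, -0.5, -1.0]
finger_gap: 0.0928
red [313.64653397 276.21413864] [ 294  256   40   40 1457] [ 0.42007157 -0.07891377  0.052     ] [ 0.55208118 -0.08213528  0.32411657]
red [295.04545455 260.90909091] [293 257   4  10  22] [ 0.41495757 -0.07159224  0.052     ] [ 0.41548375 -0.07177558  0.04638596]
```

View pics/w4.png

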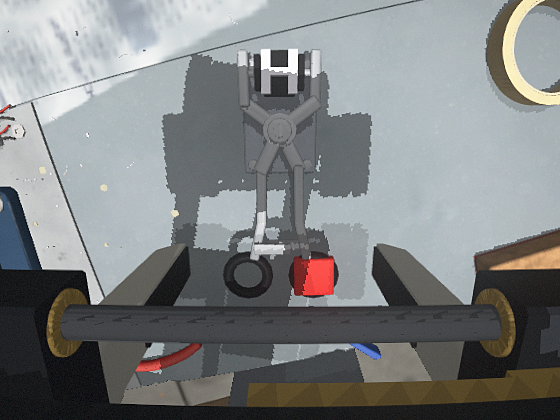

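View pics/t4.png

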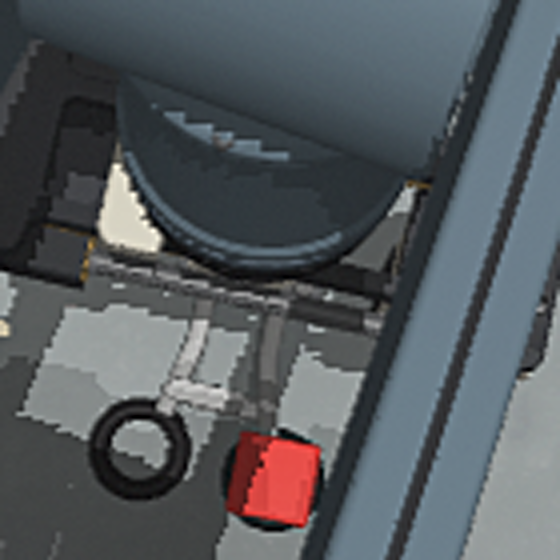

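The ratchet holds: the plate moved 14.5 mm inward (0.12 rad, second tooth) and the H is clamped. I'll shut the gripper and move above the plate while the 3 s runs.

```bash
python3 -m jog '[[-29,17,0,0],[-29,17,0,0],[0,0,0,0],[0,0,0,0],[0,0,0,0]]' 0; python3 -m jog '[[0,0,20,0],[0,0,20,0],[0,0,10,0],[0,0,0,0],[0,0,0,0]]';python3 - <<'E'
from h import *
s=r.sense();c=optics.camera("wrist");T=W(c,s);cv2.imwrite("pics/w5.png",c["image"][...,::-1])
c=optics.camera("scene");cv2.imwrite("pics/s5.png",cv2.resize(c["image"][150:300,180:380,::-1],None,fx=4,fy=4))
E
```

```text
time_s: 6.45
tool_pos: [0.4128, -0.0827, 0.1483]
tool_rot: [-0.003, 0.994, -0.113, -0.003]
wrist_force: [-0.7, 0.9, -0.2]
finger_gap: 0.0572
time_s: 6.95
tool_pos: [0.4159, -0.0817, 0.0952]
tool_rot: [-0.004, 0.994, -0.112, -0.003]
wrist_force: [0.1, 0.3, 1.0]
finger_gap: 0.0175
```

View pics/w5.png

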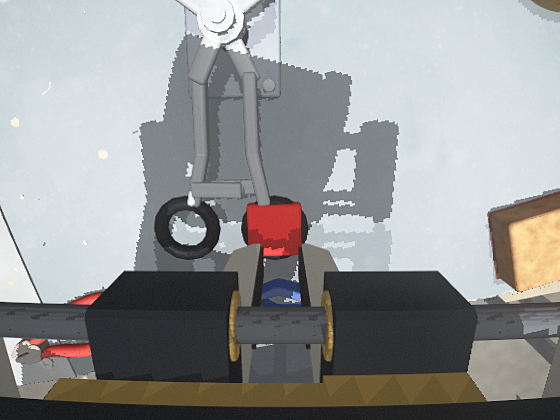

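View pics/s5.png

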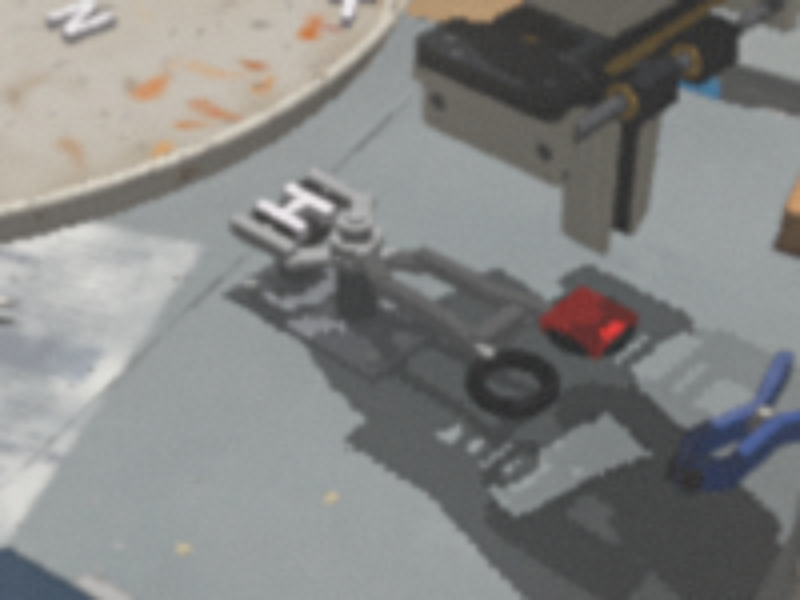

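```bash
python3 -m jog '[[3,2,0,0],[0,0,0,0],[0,0,0,0],[0,0,0,0],[0,0,0,0]]' 0; for i in 1 2 3 4;do python3 -m jog '[[0,0,0,0],[0,0,0,0],[0,0,0,0],[0,0,0,0],[0,0,0,0]]'|tr '\n' ' ';done;  python3 - <<'E'
from h import *
c=optics.camera("scene");cv2.imwrite("pics/s6.png",cv2.resize(c["image"][150:300,180:380,::-1],None,fx=4,fy=4))
E
```

```text
time_s: 7.55
tool_pos: [0.4204, -0.0856, 0.0978]
tool_rot: [-0.003, 0.994, -0.113, -0.001]
wrist_force: [0.2, 0.5, 0.4]
finger_gap: 0.0003
time_s: 8.05 tool_pos: [0.4202, -0.0855, 0.0979] tool_rot: [-0.003, 0.994, -0.113, -0.001] wrist_force: [0.9, 0.1, 0.3] finger_gap: 0.0004 time_s: 8.55 tool_pos: [0.4202, -0.0855, 0.0978] tool_rot: [-0.003, 0.994, -0.113, -0.001] wrist_force: [-0.1, -0.7, -1.0] finger_gap: 0.0005 time_s: 9.05 tool_pos: [0.4202, -0.0855, 0.0978] tool_rot: [-0.003, 0.994, -0.113, -0.001] wrist_force: [-0.3, 0.3, -0.8] finger_gap: 0.0002 time_s: 9.55 tool_pos: [0.4202, -0.0855, 0.0978] tool_rot: [-0.003, 0.994, -0.113, -0.001] wrist_force: [-0.3, 0.5, 0.1] finger_gap: 0.0003
```

View pics/s6.png

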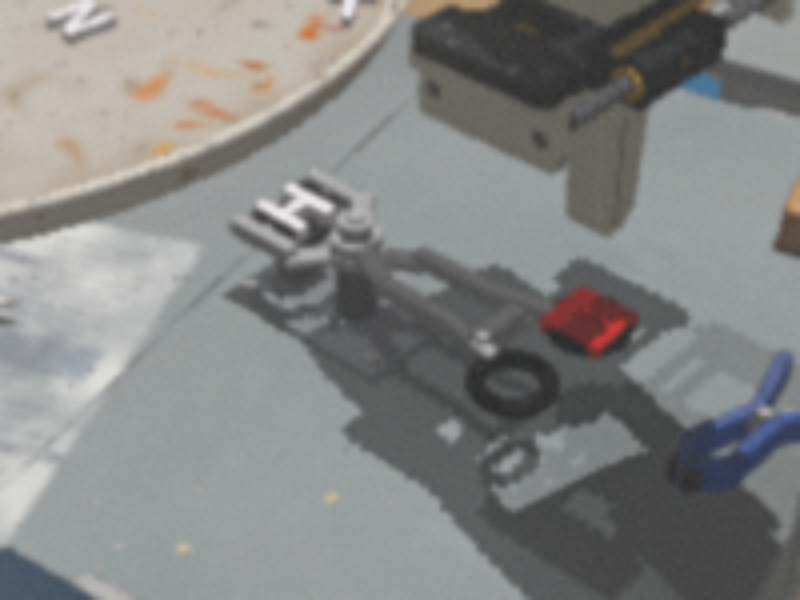

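It stayed clamped and untouched for more than 4 s. Now I'll lower to just above the plate.

```bash
python3 -m jog '[[-1,0,15,0],[0,0,12,0],[0,0,7,0],[0,0,0,0],[0,0,0,0]]'
```

```text
time_s: 10.1
tool_pos: [0.4199, -0.0854, 0.0634]
tool_rot: [-0.003, 0.994, -0.113, 0.0]
wrist_force: [-0.1, -0.2, 0.5]
finger_gap: 0.0006
```

```bash
python3 -m jog '[[0,0,8,0],[0,0,6,0],[0,0,5,0],[0,0,3,0],[0,0,0,0]]';python3 - <<'E'
from h import *
c=optics.camera("scene");cv2.imwrite("pics/s7.png",cv2.resize(c["image"][150:300,180:380,::-1],None,fx=4,fy=4))
E
```

```text
time_s: 10.6
tool_pos: [0.4214, -0.0863, 0.0412]
tool_rot: [-0.002, 0.994, -0.112, 0.002]
wrist_force: [-1.3, -0.2, 3.2]
finger_gap: 0.0006
```

View pics/s7.png

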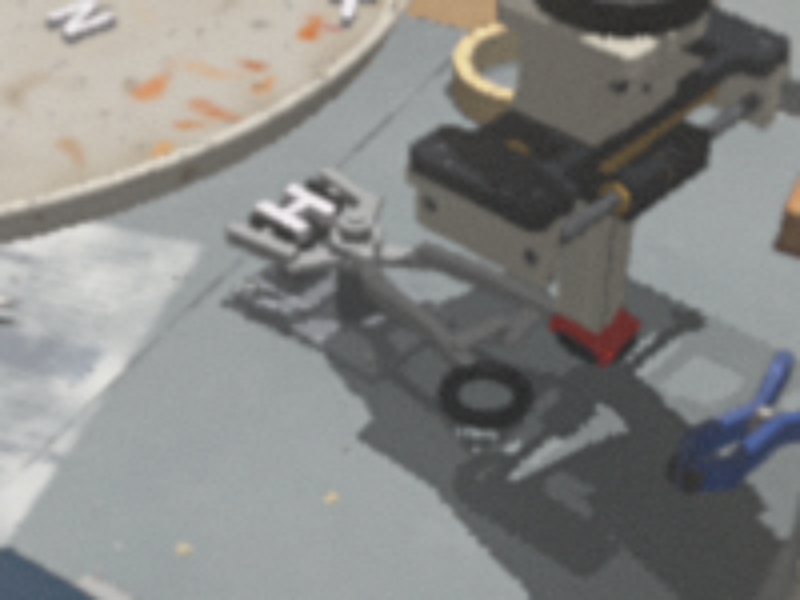

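The clamp has sprung open. I'll lift straight off and check it.

```bash
python3 -m jog '[[0,0,0,0],[0,0,-10,0],[0,0,-20,0],[0,0,-40,0],[0,0,-40,0]]'; python3 -m jog '[[0,0,-40,0],[-30,0,-10,0],[-40,0,0,0],[0,0,0,0],[0,0,0,0]]'
python3 - <<'E'
from h import *
s=r.sense();c=optics.camera("wrist");T=W(c,s)
im=c["image"].astype(int);m=(im[...,0]>90)&(im[...,1]<.45*im[...,0]);m[280:]=0
uv,st,_=blob(m);print("red",uv,st,onz(c,T,uv,.052),dep(c,T,uv))
cv2.imwrite("pics/w8.png",c["image"][...,::-1])
c=optics.camera("top");T=W(c);im=c["image"].astype(int);cv2.imwrite("pics/t8.png",c["image"][...,::-1])
c=optics.camera("scene");cv2.imwrite("pics/s8.png",cv2.resize(c["image"][150:300,180:380,::-1],None,fx=4,fy=4))
E
```

```text
time_s: 11.15
tool_pos: [0.4171, -0.0845, 0.1514]
tool_rot: [-0.004, 0.994, -0.113, -0.004]
wrist_force: [0.2, -0.4, -0.2]
finger_gap: 0.0005
time_s: 11.65
tool_pos: [0.3507, -0.0701, 0.2131]
tool_rot: [-0.001, 0.994, -0.112, 0.004]
wrist_force: [0.5, -0.5, -0.7]
finger_gap: 0.0007
red [288.4251242  115.85876508] [ 268   95   41   42 1409] [ 0.41975695 -0.09354712  0.052     ] [ 0.41975691 -0.09355059  0.05180778]
```

View pics/w8.png

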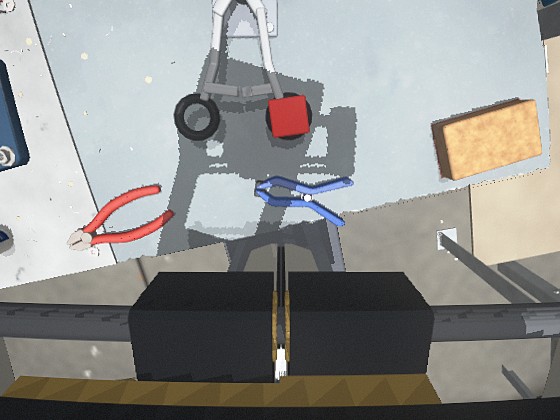

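View pics/s8.png

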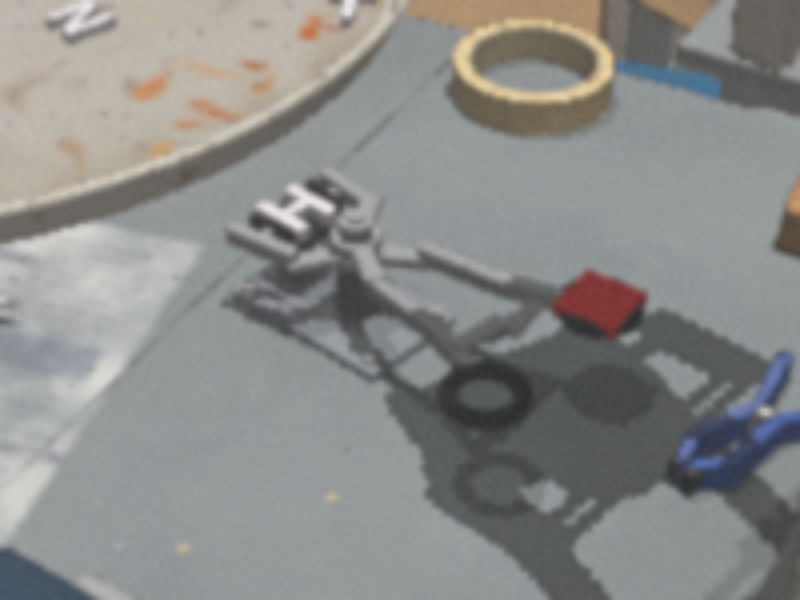

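The plate is back at its start position (0.420,-0.0935), the jaws are clear and the H lies on its rest. I'll settle the arm and hand in.

```bash
python3 -m jog '[[0,0,0,0],[0,0,0,0],[0,0,0,0],[0,0,0,0],[0,0,0,0]]'; python3 -c "
from cell import hand_in
print(hand_in())"
```

```text
time_s: 12.3
tool_pos: [0.3523, -0.0704, 0.2107]
tool_rot: [-0.003, 0.994, -0.112, 0.001]
wrist_force: [0.0, -0.7, -0.0]
finger_gap: 0.0008
the job is handed in; nothing more can be done
None
```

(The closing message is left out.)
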